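# Load a hub stand, kick its leg down and hold it upright

## Task

Load the leaning hub stand: first put the flanged hub right down on the stand's short spigot, flange down, and let go of it, then flip the kickstand down over centre until it is fully down. Then bring the stand's frame upright, back onto its kickstand, and finish while still holding the frame there, since the hub's weight would tip it over again; do not hold it by the hub, and leave the other parts on the bench where they are.

Things in the scene. Friction and masses are not known exactly. Their poses are not given: they have to be found in the camera images.
- base: fixed steel base plate of the stand, 215 x 220 x 12 mm, lying on the bench; origin on the bench under the middle of the frame's hinge. x (level) points the way the frame leans at the start, the hub's side; the kickstand's side is -x; z up. The plate reaches from -125 to +90 mm in x and +-110 mm in y. The frame's hinge line runs along y, 30 mm above the bench. A fixed rest, 87 mm high, stands close behind the mast, on its +x side.
- frame (a joint): lean of the frame about its hinge, rad: 0 = upright, positive = top tipped towards the base's +x. Range -0.25 to 0.20; it starts tipped against its rest at about 0.20 and, with the hub on, falls back there when let go. Held upright with the hub on, it pushes towards +x with 1 to 2 N at the top of the mast. With the kickstand down, its foot meets the base plate at 0 and stops it from going further to the other side. Free turning, nearly no friction.
- mast_top (a point): centre of the top face of the frame's mast, the place to hold: a flat upright bar 16 mm thick (frame x) and 30 mm wide (frame y), 230 mm above the bench when upright, free on all sides in its upper 60 mm. Its axes are the frame's: z along the mast, y along the hinge line. Upright it lies at (0, 50, 230) mm in the base's axes.
- seat (a point): centre of the seat's top face, at the foot of the spigot; axes are the frame's, z along the spigot. The spigot is a pin 18 mm across with a tapered tip, 45 mm tall, rising from a round seat 48 mm across; it leans with the frame. Upright it lies at (60, -60, 130) mm in the base's axes, so it is 110 mm from the mast in y and 60 mm in x.
- kickstand (a joint): angle of the kickstand, rad: 0 = folded (leg reaches along the frame's -y from its pivot, tip raised 10 deg), 1.82 = fully down. An over-centre spring holds it at either end and turns over at 0.75: pressed beyond that it snaps down by itself. Pressing the leg down takes about 3 N near its foot.
- kick_pivot (a point): kickstand's pivot on the frame's -x side; axes are the frame's. The turning axis is the frame's direction (0.94, 0, -0.34); positive turns the leg downwards (from -y to down and out to -x). Upright it lies at (-58, 30, 130) mm in the base's axes.
- kick_foot (a point): centre of the kickstand's rubber foot, a ball 18 mm across at the end of a round steel leg 13 mm across; 116 mm from the pivot.
- hub_center (a point): centre of the hub (half-way up), a loose steel hub 40 mm tall, 0.3 to 0.45 kg, standing on its flange: flange 62 mm across and 8 mm thick at the bottom, barrel 42 mm across above it, with a 28 mm bore right through. z along the bore, flange at -z. It is the only one of the three round parts with a flange.
- race_center (a point): centre of a plain bearing race, loose, a flat steel ring 62 mm across, 16 mm tall, 44 mm bore; not needed, leave it.
- collar_center (a point): centre of a plain steel collar, loose, 44 mm across, 34 mm tall, 24 mm bore, no flange; not needed, leave it.
- spray_can: upright spray can, 54 mm across, 170 mm tall, origin under its middle; leave it.
- wrench: steel wrench lying on the bench, about 200 mm long; leave it.
- socket: upright steel socket, 30 mm across, 42 mm tall, origin under its middle; leave it.
- carton: small cardboard carton 90 x 65 x 50 mm, origin under its middle; leave it.
- tape: black tape measure 60 x 35 x 55 mm, origin under its middle; leave it.
There are look-alikes about, which are no part of the job. What is shaped like the part that bears hub_center but blue, orange or red is not meant.

How it is judged:
On the way, in this order (a step that is already met when the one before it is completed fails the run):
1. the hub sits on the spigot, down on its seat, and is let go (distance between hub_center and seat below 0.026 m and z of hub_center in the frame of seat between 0.016 and 0.024 m and z of seat in the frame of hub_center below -0.015 m and contact force between the fingers and hub below 0.3 N), for 0.2 s.
2. the kickstand is flipped fully down (value of joint kickstand above 1.7 rad), for 0.2 s.
3. the frame is brought upright (value of joint frame between -0.05 and 0.05 rad), for 0.2 s.
At the end, for the whole second after the job is handed in: The frame stands upright within 0.05 rad (3 degrees) and still, held by the robot's fingers (at least 0.5 N of touch on the frame), with the kickstand fully down (over 1.7 rad) and the hub down on its seat around the spigot (within 4 mm of fully home, flange down), not touched by the robot (all of step 1 and all of step 3 and value of joint kickstand above 1.7 rad and contact force between the fingers and frame above 0.5 N and contact force between the arm and hub below 0.3 N and velocity of joint frame between -0.1 and 0.1 rad/s); the arm keeps its last pose, push and grip.
It fails at once if another part on the bench is moved by more than 40 mm (distance of any of race_center, collar_center, spray_can, wrench, socket, carton, tape from where it was at the start of the episode above 0.04 m).
It also fails if it takes over 61 s, if anything falls off the work surface, if the arm or the gripper's body presses on something with over 40 N, if the wrist force passes 120 N, or if a joint passes its speed limit or range.

## Robot

A 7-joint arm with a two-finger parallel gripper is mounted at the origin on the work surface. World frame = base frame: x ahead of the robot, y to its left, z up, the work surface at z = 0. Lengths are in m, angles in rad, forces in N, time in s.
With the tool pointing down it reaches from about 0.425 to 0.95 m from the base axis. Payload 4.7 kg.
Tool frame: the origin (TCP) lies at the very end of the fingers, on their centre line; the grasp point (between the pads) lies behind it (r.hold_point_z is the z of the grasp point in the tool frame, in m); z points along the fingers, y is the line along which they close (so a half turn about z gives the same grasp; the last joint's range is limited). The gripper opens to 87 mm and grips with 3 to 60 N. Pads are 19 mm wide; open, the fingers measure 117 mm over their backs; the gripper's body (75 mm by 190 mm) begins 51 mm behind the grasp point.
Start: joints at [1.182, 0.469, -0.049, 1.532, 0.024, 1.141, -0.082], TCP at [0.238, -0.632, 0.223] pointing down, gripper open.
Joint ranges: [-2.59, 2.59], [-0.33, 1.99], [-1.39, 1.29], [0.1, 2.45], [-1.04, 4.18], [0.21, 1.99], [-2.66, 2.66]. Speed limits (rad/s): [2.57, 2.57, 3.14, 3.14, 3.14, 3.14, 3.14].

## Interface

Orientations are given as [roll, pitch, yaw] about the fixed x, y, z axes, in that order (R = Rz(yaw) Ry(pitch) Rx(roll)).
In Python, from cell import sensors, imaging, hand_in, spotter, r gives the robot as it stands.
- The arm moves only by the tool arm_command, never from a script. Its argument "steps" is a list of rows, each a list of 2 entries, a list of its own where there are three numbers: the shift along the tool's x, y, z in mm, then the turn about the tool's z in degrees. In form: [[[tx, ty, tz], turn], ...]. A call has 1 to 20 rows; each row shifts and turns the commanded pose from where the row before left it, along the tool's axes as they then stand; what a row does not reach is not made up. A row lasts 1/12 s, in which the tool goes at most 41.7 mm and 7.16 degrees, less where a joint would pass 70% of its speed; a pose out of reach is approached as far as the arm can. A call is refused whole if a number of a shift passes 41.7 or a number of a turn 7.16, either way. A call with a gripper value outside its range is refused whole. "claw" is the opening, from 0 (shut) to 1 (fully open), set as the call begins (left out, the last holds). The fingers move at their own pace and stop on an object; "squeeze" is the grip in N (left out, the last holds). Time passes only in rows, so rows that do not move let the fingers close. It gives the time, the measured TCP pose, the force, the opening and the grip force at its end, in the units of the state.
- sensors.read_state(): the state, without advancing time (a new reading comes with each control period).
- imaging.snapshot(name): name is "scene" or "top"; returns the picture (480x640x3 uint8, red, green, blue); there is no depth.
- imaging.get_calibration(name): a dict with "intrinsics" (3x3 intrinsics, pixels), "R" (3x3) and "t" (3): a world point X has camera coordinates R X + t. Camera axes: x right, y down, z forward; pixel columns grow to the right and rows downward; lengths in m; the calibration is good to about 2 mm. A picture is of the moment at which its call begins. get_calibration takes no time and is no camera call.
- hand_in(): hands the job in; it is judged then, once.
Trained networks look in the newest picture that a camera, given by its name, has taken for a name from the list of things; names that differ only in an ending like _2 or _b are one class to them, and where a whole thing is asked for, a point or a joint stands for the part that bears it (a point fixed in the world has none). Each returns a list of dicts, best first, with "score" (0 to 1); they miss things now and then, are a little off and sometimes report something else, mostly with a low value. They report only what shows in the picture. A call takes as long as a camera call. They do not tell look-alikes from the thing itself.
- spotter.look_for(camera, thing): "at" ([x, y, z] in m, in world coordinates, good to about 4 mm: the middle of the surface that is visible of it).
- spotter.outline_of(camera, thing): "region" (480x640 bool, what is visible of it).
The state is a dict: "time": time; "joints": joint angles; "qd": joint speeds; "effort": joint torques, N m; "position": TCP position; "tool_rot": TCP orientation; "contact_force": force on the tool from outside, world axes, zero at the start; "moment": the same for the moment, N m; "finger_gap": opening from 0.0 (shut) to 1.0 (fully open); "finger_force": force on a finger pad.
Only numpy, scipy, OpenCV 4.12 (cv2) and the standard library are available. Lean on these libraries where they do the work, as an engineer would, in place of code of your own. Each camera call takes 0.05 s, during which the arm holds its last target. There are 200 camera calls.

## Working session

There is one attempt and no reset: what is moved stays moved. The work goes in short steps, Python scripts to look and compute and a tool call to move; the robot and the scene stay as the last step left them, time stands still between calls to the robot, and variables do not carry over. Pictures are saved under pics/ and viewed, at most 10 in all, crops included, and the job is handed in when it is done.

Besides the shell and the picture viewer there is one more tool, called by a JSON object that holds its "op" and its "data", one argument or row to a line. arm_command: Moves the arm, as the interface text tells. Its arguments: {"type":"object","properties":{"steps":{"type":"array","items":{"type":"array"}},"claw":{"type":"number"},"squeeze":{"type":"number"}},"required":["steps"]}

```bash
ls; mkdir -p pics
python3 - <<'E'
from cell import sensors, imaging, spotter, r
import cv2,numpy as np
s=sensors.read_state(); print({k:np.round(v,3).tolist() for k,v in s.items()}, r.hold_point_z)
for c in("scene","top"):
    im=imaging.snapshot(c); cv2.imwrite(f"pics/{c}0.png",im[:,:,::-1])
    k=imaging.get_calibration(c); print(c,np.round(-k["R"].T@k["t"],3),np.round(k["R"],2).tolist(),k["intrinsics"][0][0])
    for t in("base","mast_top","seat","kick_pivot","kick_foot","hub_center","race_center","collar_center","spray_can","wrench","socket","carton","tape"):
        print(t,[(np.round(d["at"],3).tolist(),round(d["score"],2)) for d in spotter.look_for(c,t)][:4])
E
```

```text
pics
{'time': 0.0, 'joints': [1.182, 0.469, -0.049, 1.534, 0.024, 1.141, -0.082], 'qd': [0.0, 0.002, 0.001, -0.0, -0.001, -0.002, -0.001], 'effort': [-0.0, -50.797, -0.081, -23.615, -0.061, 0.038, 0.0], 'position': [0.237, -0.631, 0.221], 'tool_rot': [-3.14, 0.0, 0.36], 'contact_force': [0.661, 0.07, -0.397], 'moment': [0.0, -0.028, 0.008], 'finger_force': 0.0, 'finger_gap': 0.999} -0.0187
scene [ 1.185 -0.444  0.857] [[0.56, 0.83, -0.02], [0.55, -0.38, -0.74], [-0.63, 0.4, -0.67]] 474.72804047547726
base [([0.54, 0.138, 0.013], 0.84)]
mast_top [([0.536, 0.164, 0.126], 0.9)]
seat [([0.448, -0.331, 0.019], 0.47)]
kick_pivot [([0.545, 0.163, 0.125], 0.58)]
kick_foot [([0.485, 0.124, 0.153], 0.66)]
hub_center [([0.448, -0.332, 0.022], 0.87), ([0.429, -0.45, 0.02], 0.85), ([0.329, -0.36, 0.014], 0.77), ([0.309, -0.262, 0.024], 0.56)]
race_center [([0.427, -0.193, 0.013], 0.6)]
collar_center [([0.587, -0.267, 0.029], 0.9)]
spray_can [([0.756, -0.162, 0.12], 0.68)]
wrench [([0.366, 0.463, 0.004], 0.74), ([0.751, -0.157, 0.122], 0.46)]
socket [([0.607, -0.43, 0.038], 0.83)]
carton [([0.706,
[... 340 characters left out ...]
, 0.56)]
kick_pivot [([0.52, 0.157, 0.127], 0.96)]
kick_foot [([0.48, 0.144, 0.151], 0.71), ([0.524, 0.158, 0.123], 0.39)]
hub_center [([0.43, -0.328, 0.01], 0.93), ([0.291, -0.251, 0.003], 0.81), ([0.316, -0.346, 0.01], 0.77), ([0.411, -0.439, 0.012], 0.74)]
race_center [([0.425, -0.196, 0.014], 0.66)]
collar_center [([0.573, -0.263, 0.034], 0.77), ([0.523, 0.156, 0.126], 0.6)]
spray_can [([0.717, -0.144, 0.153], 0.78)]
wrench [([0.36, 0.42, 0.004], 0.98), ([0.49, 0.153, 0.01], 0.52), ([0.595, 0.393, 0.048], 0.41), ([0.476, 0.143, 0.152], 0.37)]
socket [([0.595, -0.426, 0.041], 0.53)]
carton [([0.689, -0.313, 0.049], 0.93), ([0.358, 0.421, 0.004], 0.64)]
tape [([0.593, 0.392, 0.049], 0.92)]
```

View pics/scene0.png

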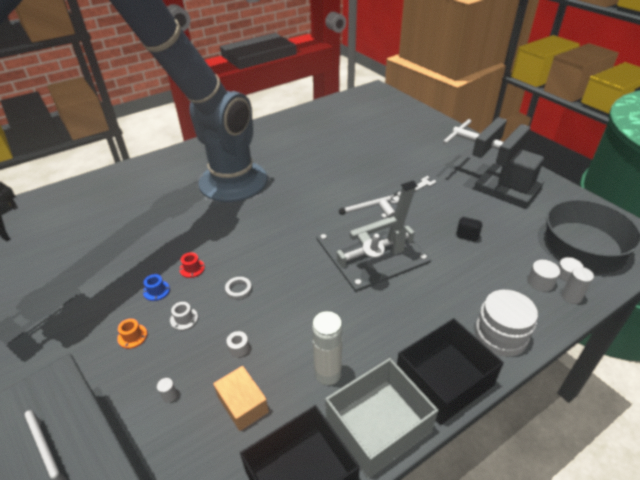

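View pics/top0.png

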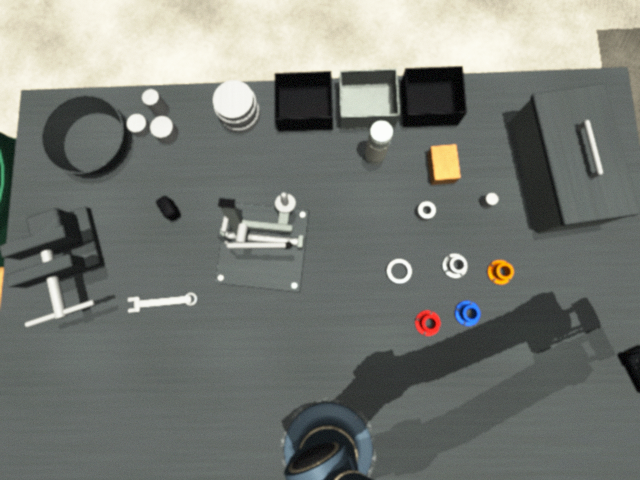

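The grey hub shows at scene (183,316) and top (456,265). The stand is at top (262,245), with its seat at (285,200), mast at (228,205) and kickstand foot at (298,242). I'll enlarge the stand to fit its pose.

Run:
```python
import cv2,numpy as np
a=cv2.imread("pics/top0.png")[185:300,205:320]; b=cv2.imread("pics/scene0.png")[170:295,310:445]
a=cv2.resize(a,(400,400),interpolation=3)
b=cv2.resize(b,(400,int(125*400/135)),interpolation=3); b=cv2.copyMakeBorder(b,0,400-b.shape[0],0,0,0)
cv2.imwrite("pics/crop0.png",np.hstack([a,b]))
```

```text
(no output)
```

View pics/crop0.png

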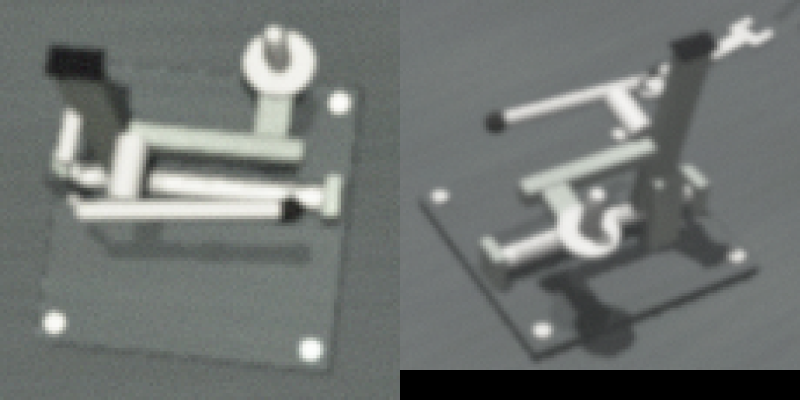

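Crop pixels for the fit:
- Top plate corners: (40,342), (332,371), (358,88).
- Scene plate corners: (18,200), (135,358), (357,268).
- Mast top: (75,62) in the top crop and (292,46) in the scene crop.

I'll fit the stand's pose, and the hub from its outlines.

```bash
cat > h.py <<'E'
import numpy as np
from cell import imaging
from scipy.spatial.transform import Rotation as Ro
from scipy.optimize import least_squares
K={c:imaging.get_calibration(c) for c in("scene","top")}
def proj(c,X):
    k=K[c]; p=np.asarray(k["intrinsics"])@(np.asarray(k["R"])@X+np.asarray(k["t"])); return p[:2]/p[2]
AX=np.array([.94,0,-.34])
def foot(q): a=q-np.radians(10); return np.array([-58,30,130])+116*(np.cos(a)*np.array([0,-1,0])+np.sin(a)*np.array([-.34,0,-.94]))
def fr(p,lean): # frame point (mm, upright base coords) -> base coords
    return Ro.from_rotvec([0,lean,0]).apply(np.array(p,float)-[0,0,30])+[0,0,30]
def w(b,P): # base->world; P=x,y,yaw
    return Ro.from_rotvec([0,0,P[2]]).apply(np.array(b)/1000)+[P[0],P[1],0]
E
python3 - <<'E'
from h import *
t=lambda x,y:("top",205+x*115/400-.4,185+y*115/400-.4)
s=lambda x,y:("scene",310+x*135/400-.4,170+y*135/400-.4)
obs=[(t(40,342),[-125,110,12],0),(t(332,371),[-125,-110,12],0),(t(358,88),[90,-110,12],0),
(s(18,200),[-125,-110,12],0),(s(135,358),[90,-110,12],0),(s(357,268),[90,110,12],0),
(t(75,62),[0,50,230],1),(s(292,46),[0,50,230],1),(t(280,63),[60,-60,130],1),(t(273,33),[60,-60,175],1),(s(196,192),[60,-60,175],1),(t(291,209),'f',1),(s(95,121),'f',1)]
def res(v,full=False):
    o=[]
    for (c,u,z),p,m in obs:
        p=foot(0) if isinstance(p,str) else p
        o.append(proj(c,w(fr(p,v[3]) if m else np.array(p),v))-[u,z])
    return np.array(o) if full else np.ravel(o)
f=least_squares(res,[.5,.13,0,.2],loss='soft_l1'); print(f.x); print(np.round(res(f.x,1),1).tolist())
for n,p in dict(mast=[0,50,230],seat=[60,-60,130],tip=[60,-60,175],foot=foot(0),pivot=[-58,30,130]).items(): print(n,w(fr(p,f.x[3]),f.x).round(4), 'upright',w(p,f.x).round(4))
# hub
import cv2
from cell import imaging,spotter
H=[]
for c,g in(("top",(456,265)),("scene",(183,316))):
    imaging.snapshot(c)
    for d in spotter.outline_of(c,"hub_center"):
        m=d["region"].astype(np.uint8); x,y,ww,hh=cv2.boundingRect(m); 
        if x<=g[0]<x+ww and y<=g[1]<y+hh: print(c,x,y,ww,hh,m.sum(),d["score"]); H.append((c,m)); break
th=np.linspace(0,2*np.pi,60)
pts=np.array([[r*np.cos(a),r*np.sin(a),z] for r,z in((.031,0),(.031,.008),(.021,.04)) for a in th])
def rs(v):
    o=[]
    for c,m in H:
        q=np.array([proj(c,p+[v[0],v[1],0]) for p in pts]).astype(np.float32)
        hl=cv2.convexHull(q)[:,0]; M=cv2.moments(hl); cc=np.array([M['m10'],M['m01']])/M['m00']
        cm=cv2.convexHull(cv2.findNonZero(m)); M=cv2.moments(cm); o.append(cc-np.array([M['m10'],M['m01']])/M['m00'])
    return np.ravel(o)
f=least_squares(rs,[.44,-.33]); print("hub",f.x,rs(f.x).round(2))
E
```

```text
[ 0.51527859  0.15363201 -0.1227511   0.1919393 ]
[[-1.4, -0.4], [-0.4, -0.3], [0.9, -1.1], [-1.0, -0.9], [-0.4, -1.2], [0.4, -1.2], [-0.1, 1.1], [-0.5, 0.3], [-0.4, -0.6], [-0.0, -0.1], [-0.1, 0.5], [-0.1, -0.4], [-0.5, 0.8]]
mast [0.5593 0.1986 0.2263] upright [0.5214 0.2033 0.23  ]
seat [0.5853 0.0845 0.1167] upright [0.5675 0.0867 0.13  ]
tip [0.5938 0.0835 0.1609] upright [0.5675 0.0867 0.175 ]
foot [0.4776 0.0734 0.1565] upright [0.4542 0.0763 0.1489]
pivot [0.4814 0.188  0.1392] upright [0.4614 0.1905 0.13  ]
top 441 254 26 25 463 0.84
scene 171 302 27 28 592 0.55
hub [ 0.43245237 -0.33535295] [-0.16 -0.28 -0.29 -0.23]
```

{"op": "arm_command", "data": {
  "steps": [
    [[0,0,0],-6.93],
    [[0,0,0],-6.93],
    [[0,0,0],-6.93],
    [[0,0,0],-6.93],
    [[0,0,0],-6.93],
    [[0,0,0],-6.93],
    [[0,0,0],-6.93],
    [[0,0,0],-6.93],
    [[0,0,0],-6.93],
    [[31.8,15.8,0],0],
    [[31.8,15.8,0],0],
    [[31.8,15.8,0],0],
    [[31.8,15.8,0],0],
    [[31.8,15.8,0],0],
    [[31.8,15.8,0],0],
    [[31.8,15.8,0],0],
    [[31.8,15.8,0],0],
    [[31.8,15.8,0],0],
    [[31.8,15.8,0],0]
  ],
  "claw": 1,
  "squeeze": 20
}}

```text
time: 3.18
position: [0.434, -0.334, 0.2229]
tool_rot: [3.141, 0.001, 1.448]
contact_force: [0.9, -0.2, -0.3]
finger_gap: 1.001
finger_force: 0.0
```

{"op": "arm_command", "data": {
  "steps": [
    [[0,0,28],0],
    [[0,0,28],0],
    [[0,0,28],0],
    [[0,0,28],0],
    [[0,0,28],0],
    [[0,0,28],0],
    [[0,0,28],0],
    [[0,0,8],0],
    [[0,0,6],0],
    [[0,0,0],0]
  ]
}}

```text
time: 4.02
position: [0.4334, -0.3354, 0.0123]
tool_rot: [-3.141, -0.0, 1.448]
contact_force: [0.9, -0.4, 1.1]
finger_gap: 1.001
finger_force: 0.0
```

{"op": "arm_command", "data": {
  "steps": [
    [[0,0,0],0],
    [[0,0,0],0],
    [[0,0,0],0],
    [[0,0,0],0],
    [[0,0,0],0],
    [[0,0,0],0],
    [[0,0,0],0],
    [[0,0,0],0],
    [[0,0,0],0],
    [[0,0,0],0]
  ],
  "claw": 0.3
}}

```text
time: 4.85
position: [0.4338, -0.3356, 0.0127]
tool_rot: [3.141, 0.0, 1.448]
contact_force: [1.0, 1.0, 0.4]
finger_gap: 0.486
finger_force: 20.0
```

{"op": "arm_command", "data": {
  "steps": [
    [[0,0,-28.5],0],
    [[0,0,-28.5],0],
    [[0,0,-28.5],0],
    [[0,0,-28.5],0],
    [[0,0,-28.5],0],
    [[0,0,-28.5],0],
    [[0,0,-28.5],0],
    [[0,0,-28.5],0],
    [[35.3,8.6,0],0],
    [[35.3,8.6,0],0],
    [[35.3,8.6,0],0],
    [[35.3,8.6,0],0],
    [[35.3,8.6,0],0],
    [[35.3,8.6,0],0],
    [[35.3,8.6,0],0],
    [[35.3,8.6,0],0],
    [[35.3,8.6,0],0],
    [[35.3,8.6,0],0],
    [[35.3,8.6,0],0],
    [[35.3,8.6,0],0]
  ]
}}

```text
time: 6.52
position: [0.5867, 0.0735, 0.2392]
tool_rot: [-3.139, 0.001, 1.448]
contact_force: [0.7, -0.1, -3.1]
finger_gap: 0.485
finger_force: 20.0
```

{"op": "arm_command", "data": {
  "steps": [
    [[11,0,10],0],
    [[0,0,10],0],
    [[0,0,10],0],
    [[0,0,10],0],
    [[0,0,0],0]
  ]
}}

```text
time: 6.93
position: [0.5868, 0.0804, 0.1971]
tool_rot: [-3.136, 0.003, 1.446]
contact_force: [-1.2, -0.4, -4.3]
finger_gap: 0.48
finger_force: 20.0
```

Run:
```python
from cell import sensors, imaging
import cv2,numpy as np
s=sensors.read_state(); print(s["position"],s["tool_rot"],s["contact_force"])
a=imaging.snapshot("scene")[140:295,310:465,::-1]; b=imaging.snapshot("top")[160:315,180:335,::-1]
cv2.imwrite("pics/b1.png",np.hstack([cv2.resize(i,(400,400),interpolation=3) for i in(b,a)]))
```

```text
[0.58682704 0.08041231 0.19712871] [-3.135724    0.00318665  1.44576709] [-1.17959446 -0.38370572 -4.33669318]
```

View pics/b1.png

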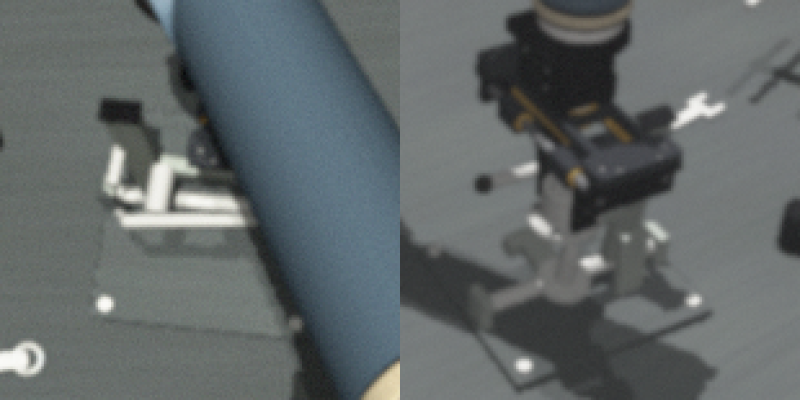

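The hub is held directly over the seat and the gripper body is clear of the mast, which is at (120,110) in the left crop. I'll let it settle.

{"op": "arm_command", "data": {
  "steps": [
    [[0,0,0],0],
    [[0,0,0],0],
    [[0,0,0],0],
    [[0,0,0],0]
  ]
}}

```text
time: 7.37
position: [0.5891, 0.0832, 0.2011]
tool_rot: [3.14, -0.0, 1.448]
contact_force: [-0.2, 0.2, -4.6]
finger_gap: 0.486
finger_force: 20.0
```

{"op": "arm_command", "data": {
  "steps": [
    [[0,1,8],0],
    [[0,0,8],0],
    [[0,0,8],0],
    [[0,0,8],0],
    [[0,0,8],0],
    [[0,0,4],0],
    [[0,0,4],0],
    [[0,0,0],0],
    [[0,0,0],0]
  ]
}}

```text
time: 8.12
position: [0.5899, 0.0832, 0.1525]
tool_rot: [-3.142, -0.0, 1.448]
contact_force: [-0.5, -0.2, -2.6]
finger_gap: 0.484
finger_force: 20.0
```

{"op": "arm_command", "data": {
  "steps": [
    [[0,0,4],0],
    [[0,0,4],0],
    [[0,0,3],0],
    [[0,0,3],0],
    [[0,0,0],0],
    [[0,0,0],0]
  ]
}}

```text
time: 8.62
position: [0.5897, 0.0831, 0.1383]
tool_rot: [-3.141, 0.0, 1.448]
contact_force: [-0.4, 0.2, -3.2]
finger_gap: 0.481
finger_force: 20.0
```

{"op": "arm_command", "data": {
  "steps": [
    [[0,0,2],0],
    [[0,0,2],0],
    [[0,0,0],0],
    [[0,0,0],0]
  ]
}}

```text
time: 8.95
position: [0.5898, 0.0831, 0.1344]
tool_rot: [-3.141, 0.0, 1.448]
contact_force: [-0.8, -0.2, -3.7]
finger_gap: 0.484
finger_force: 20.0
```

{"op": "arm_command", "data": {
  "steps": [
    [[0,0,2],0],
    [[0,0,1],0],
    [[0,0,0],0],
    [[0,0,0],0]
  ]
}}

```text
time: 9.28
position: [0.5903, 0.0833, 0.133]
tool_rot: [3.14, 0.0, 1.448]
contact_force: [-1.5, -0.9, 5.7]
finger_gap: 0.48
finger_force: 20.0
```

Contact came at the predicted height, so I'll release.

{"op": "arm_command", "data": {
  "steps": [
    [[0,0,0],0],
    [[0,0,0],0],
    [[0,0,0],0],
    [[0,0,0],0],
    [[0,0,0],0],
    [[0,0,0],0],
    [[0,0,0],0],
    [[0,0,0],0]
  ],
  "claw": 1
}}

```text
time: 9.95
position: [0.5898, 0.0832, 0.1315]
tool_rot: [-3.141, 0.0, 1.449]
contact_force: [-0.8, 0.0, -0.3]
finger_gap: 0.97
finger_force: 0.0
```

{"op": "arm_command", "data": {
  "steps": [
    [[0,0,-15],0],
    [[0,0,-25],0],
    [[0,0,-30],0],
    [[0,0,-30],0],
    [[-20,-30,-20],0],
    [[-20,-30,0],0],
    [[-20,-30,0],0],
    [[-20,-30,0],0],
    [[-20,-30,0],0],
    [[-20,-30,0],0],
    [[0,0,0],0]
  ],
  "claw": 0
}}

```text
time: 10.87
position: [0.3905, -0.017, 0.2507]
tool_rot: [-3.138, 0.005, 1.443]
contact_force: [-0.4, -0.8, -1.4]
finger_gap: 0.249
finger_force: 0.0
```

Run:
```python
from cell import sensors, imaging
import cv2,numpy as np
s=sensors.read_state(); print(s["position"],s["tool_rot"],s["contact_force"])
a=imaging.snapshot("scene")[160:295,320:455,::-1]; b=imaging.snapshot("top")[180:315,195:330,::-1]
cv2.imwrite("pics/b2.png",np.hstack([cv2.resize(i,(400,400),interpolation=3) for i in(b,a)]))
```

```text
[ 0.39052112 -0.01703711  0.25067618] [-3.13752386  0.0053107   1.443178  ] [-0.43738112 -0.76024651 -1.35838019]
```

View pics/b2.png

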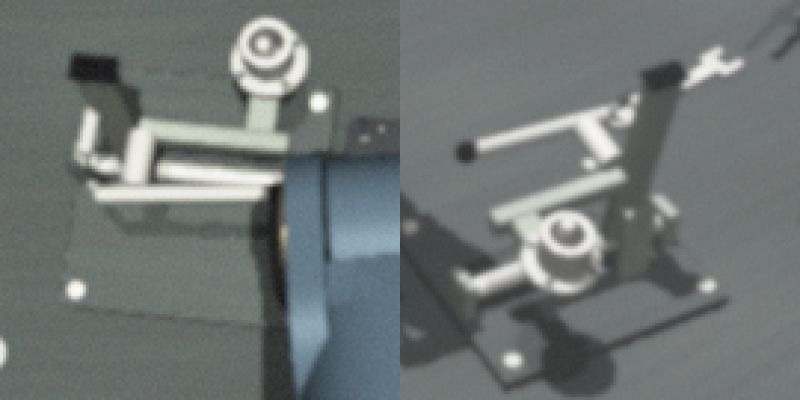

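The hub is seated square around the spigot: barrel at (265,40) in the top crop, flange flat on the seat in the scene crop. Next I'll put the closed fingers above the kickstand leg near its foot.

{"op": "arm_command", "data": {
  "steps": [
    [[28,17,0],0],
    [[28,17,0],0],
    [[28,17,0],0],
    [[28,17,0],0],
    [[0,0,25],0],
    [[0,0,25],0],
    [[0,0,22],0],
    [[0,0,0],0],
    [[0,0,0],0],
    [[0,0,0],0]
  ]
}}

```text
time: 11.8
position: [0.4791, 0.09, 0.1806]
tool_rot: [3.14, -0.002, 1.449]
contact_force: [-0.4, -0.3, -0.0]
finger_gap: 0.005
finger_force: 0.0
```

{"op": "arm_command", "data": {
  "steps": [
    [[0,0,10],0],
    [[0,0,8],0],
    [[0,-5,8],0],
    [[0,-5,8],0],
    [[0,-5,8],0],
    [[1,-5,9],0],
    [[0,0,0],0]
  ]
}}

```text
time: 12.38
position: [0.4554, 0.0924, 0.1267]
tool_rot: [-3.138, 0.001, 1.45]
contact_force: [0.2, -0.5, 1.4]
finger_gap: 0.005
finger_force: 0.8
```

{"op": "arm_command", "data": {
  "steps": [
    [[3,-4,7],0],
    [[4,-4,7],0],
    [[4,-4,7],0],
    [[4,-4,7],0],
    [[4,-4,7],0],
    [[5,-3,4],0],
    [[5,-3,4],0],
    [[0,0,0],0],
    [[0,0,0],0]
  ]
}}

```text
time: 13.13
position: [0.4357, 0.1249, 0.0854]
tool_rot: [-3.142, -0.0, 1.45]
contact_force: [0.5, 0.0, 0.1]
finger_gap: 0.002
finger_force: 0.0
```

Run:
```python
from cell import sensors, imaging
import cv2,numpy as np
s=sensors.read_state(); print(s["position"],s["tool_rot"],s["contact_force"])
a=imaging.snapshot("scene")[160:295,320:455,::-1]; b=imaging.snapshot("top")[180:315,195:330,::-1]
cv2.imwrite("pics/b3.png",np.hstack([cv2.resize(i,(400,400),interpolation=3) for i in(b,a)]))
```

```text
[0.43566535 0.12485948 0.08543875] [-3.14155947e+00 -1.29762948e-04  1.44955664e+00] [0.54303166 0.00481937 0.13404333]
```

View pics/b3.png

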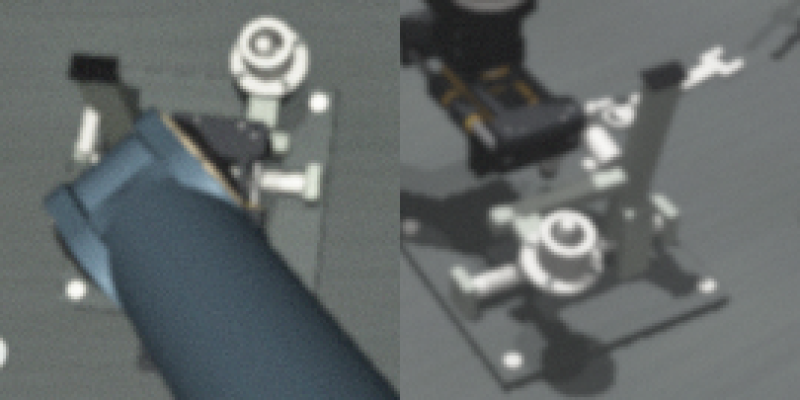

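The leg no longer shows in its raised place in the scene crop, though the gripper hides part of it. I'll back off and check.

{"op": "arm_command", "data": {
  "steps": [
    [[-5,-20,-5],0],
    [[-10,-25,-10],0],
    [[-10,-25,-30],0],
    [[-10,-10,-40],0],
    [[0,0,-40],0],
    [[0,0,-40],0],
    [[-30,0,0],0],
    [[-30,0,0],0],
    [[0,0,0],0]
  ]
}}

```text
time: 13.98
position: [0.3445, 0.0351, 0.2506]
tool_rot: [3.139, 0.003, 1.44]
contact_force: [-0.2, 0.4, -0.7]
finger_gap: 0.007
finger_force: 0.0
```

Run:
```python
from cell import sensors, imaging
import cv2,numpy as np
s=sensors.read_state(); print(s["position"],s["tool_rot"],s["contact_force"])
a=imaging.snapshot("scene")[160:295,320:455,::-1]; b=imaging.snapshot("top")[180:315,195:330,::-1]
cv2.imwrite("pics/b4.png",np.hstack([cv2.resize(i,(400,400),interpolation=3) for i in(b,a)]))
```

```text
[0.34453587 0.03505538 0.25058657] [3.13927005e+00 3.08277647e-03 1.44008276e+00] [-0.24540752  0.3967253  -0.7488404 ]
```

View pics/b4.png

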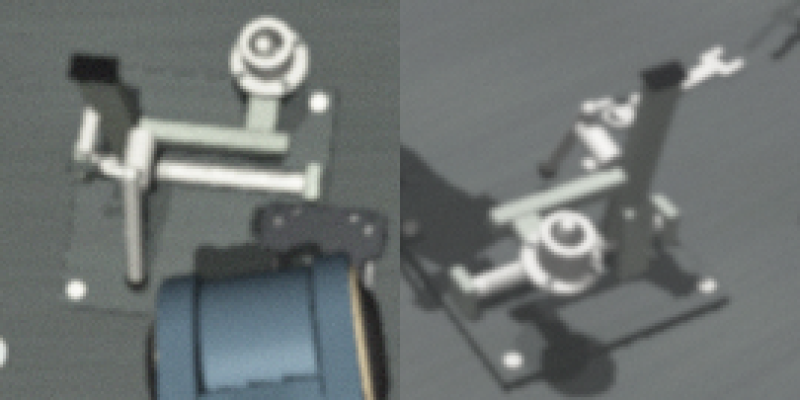

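The kickstand is down, with its foot at (137,278) in the top crop. Next is the mast top.

{"op": "arm_command", "data": {
  "steps": [
    [[0,0,-20],0],
    [[23,23.6,0],0],
    [[23,23.6,0],0],
    [[23,23.6,0],0],
    [[23,23.6,0],0],
    [[23,23.6,0],0],
    [[23,23.6,0],0],
    [[23,23.6,0],0],
    [[23,23.6,0],0],
    [[0,0,0],0],
    [[0,0,0],0],
    [[0,0,0],0],
    [[0,0,0],0]
  ],
  "claw": 0.6
}}

```text
time: 15.17
position: [0.5539, 0.1992, 0.2698]
tool_rot: [-3.141, 0.001, 1.449]
contact_force: [-0.3, -0.6, 0.0]
finger_gap: 0.6
finger_force: 0.0
```

{"op": "arm_command", "data": {
  "steps": [
    [[0,2,20],0],
    [[0,0,20],0],
    [[0,0,20],0],
    [[0,0,15],0],
    [[0,0,7],0],
    [[0,0,0],0],
    [[0,0,0],0]
  ]
}}

```text
time: 15.75
position: [0.5568, 0.199, 0.1886]
tool_rot: [3.141, -0.0, 1.448]
contact_force: [-0.3, 0.3, 0.6]
finger_gap: 0.598
finger_force: 0.0
```

{"op": "arm_command", "data": {
  "steps": [
    [[0,0,0],0],
    [[0,0,0],0],
    [[0,0,0],0],
    [[0,0,0],0],
    [[0,-2,0],0],
    [[0,-3,0],0],
    [[0,-3,0],0],
    [[0,-3,0],0],
    [[0,-3,0],0],
    [[0,-3,0],0],
    [[0,-3,0],0],
    [[0,-3,0],0],
    [[0,-3,0],0],
    [[0,-3,0],0],
    [[0,-3,0],0],
    [[0,-2,0],0],
    [[0,-2,0],0],
    [[0,0,0],0],
    [[0,0,0],0]
  ],
  "claw": 0.3,
  "squeeze": 15
}}

```text
time: 17.33
position: [0.5207, 0.2037, 0.1877]
tool_rot: [-3.141, 0.0, 1.449]
contact_force: [1.7, 0.5, -0.0]
finger_gap: 0.301
finger_force: 0.7
```

{"op": "arm_command", "data": {
  "steps": [
    [[0,0,0],0],
    [[0,0,0],0],
    [[0,0,0],0],
    [[0,0,0],0],
    [[0,0,0],0],
    [[0,0,0],0],
    [[0,0,0],0],
    [[0,0,0],0]
  ],
  "claw": 0
}}

```text
time: 18.0
position: [0.5215, 0.2036, 0.1879]
tool_rot: [3.141, -0.0, 1.448]
contact_force: [5.2, 0.1, -0.7]
finger_gap: 0.186
finger_force: 15.0
```

Run:
```python
from cell import sensors, imaging
import cv2,numpy as np
s=sensors.read_state(); print(s["position"],s["contact_force"],s["finger_force"],s["finger_gap"])
a=imaging.snapshot("scene")[160:295,320:455,::-1]; b=imaging.snapshot("top")[180:315,195:330,::-1]
cv2.imwrite("pics/b5.png",np.hstack([cv2.resize(i,(400,400),interpolation=3) for i in(b,a)]))
```

```text
[0.52146089 0.2036077  0.1878578 ] [ 5.24602683  0.13801192 -0.71009587] 14.995455229072832 0.18606156106562058
```

View pics/b5.png

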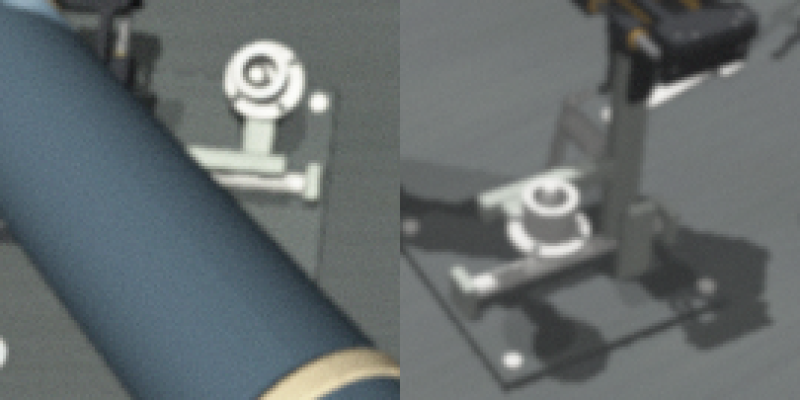

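The frame is upright: the mast is vertical at (628,170), gripped at 16 mm. The hub is seated at (548,215), untouched.

```bash
python3 -c "
from cell import hand_in; print(hand_in())"
```

```text
the job is handed in; nothing more can be done
None
```

The job is handed in, with no verdict returned: the hub is down on its spigot, the kickstand is fully down, and the frame is held upright by the mast at about 18 s.

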